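# Set out the tube sleeves by height on the rail

### The job

Stand the four metal tube sleeves upright on the black pads of the wooden rail, one centred on each pad, in order of height: the shortest on the pad next to the red stop, rising to the tallest at the end away from it. Leave the amber jar standing where it is.

Things in the scene. Friction and masses are not known exactly. Their poses are not given: they have to be found in the camera images.
- steel_sleeve_mid (a point): Loose tube sleeve of bare, pale silver steel, open at both ends, standing upright on the low plywood board: 44 mm outside diameter, 36 mm tall, 4 mm wall, about 140 g. The point is its centre, half-way up on the axis (in the hollow), so 18 mm above the face it stands on; z is the tube's axis.
- copper_sleeve_mid (a point): Loose tube sleeve of reddish copper, open at both ends, standing upright on the low plywood board: 34 mm outside diameter, 48 mm tall, 4 mm wall, about 160 g. The point is its centre, half-way up on the axis (in the hollow), so 24 mm above the face it stands on; z is the tube's axis.
- black_sleeve_mid (a point): Loose tube sleeve of dark, nearly black steel, open at both ends, standing upright on the low plywood board: 40 mm outside diameter, 60 mm tall, 4 mm wall, about 210 g. The point is its centre, half-way up on the axis (in the hollow), so 30 mm above the face it stands on; z is the tube's axis.
- brass_sleeve_mid (a point): Loose tube sleeve of yellow brass, open at both ends, standing upright on the low plywood board: 38 mm outside diameter, 72 mm tall, 4 mm wall, about 250 g. The point is its centre, half-way up on the axis (in the hollow), so 36 mm above the face it stands on; z is the tube's axis.
- pad1_top (a point): Black rubber disc, 52 mm across and 3 mm thick, fixed on the pale wooden rail; the four pads stand in one row 80 mm apart, pad1 at the rail's end nearest the robot, pad4 farthest. This is number 1. The point is the centre of the pad's top face, 21 mm above the bench (the rail is 400 x 75 x 18 mm, fixed). x runs along the row from pad1 to pad4 and y across it.
- pad2_top (a point): Black rubber disc, 52 mm across and 3 mm thick, fixed on the pale wooden rail; the four pads stand in one row 80 mm apart, pad1 at the rail's end nearest the robot, pad4 farthest. This is number 2. The point is the centre of the pad's top face, 21 mm above the bench (the rail is 400 x 75 x 18 mm, fixed). x runs along the row from pad1 to pad4 and y across it.
- pad3_top (a point): Black rubber disc, 52 mm across and 3 mm thick, fixed on the pale wooden rail; the four pads stand in one row 80 mm apart, pad1 at the rail's end nearest the robot, pad4 farthest. This is number 3. The point is the centre of the pad's top face, 21 mm above the bench (the rail is 400 x 75 x 18 mm, fixed). x runs along the row from pad1 to pad4 and y across it.
- pad4_top (a point): Black rubber disc, 52 mm across and 3 mm thick, fixed on the pale wooden rail; the four pads stand in one row 80 mm apart, pad1 at the rail's end nearest the robot, pad4 farthest. This is number 4. The point is the centre of the pad's top face, 21 mm above the bench (the rail is 400 x 75 x 18 mm, fixed). x runs along the row from pad1 to pad4 and y across it.
- red_stop: Red block fixed across one end of the rail (22 mm along the row, 70 mm across it, 28 mm tall above the rail), 58 mm beyond the nearest pad's centre; either beyond pad1 or beyond pad4, while a like block of brown wood closes the other end. Origin: centre of its underside, on the rail's top; axes as for the pads.
- jar_mid (a point): Small loose jar of amber glass with a white cap, 40 mm across, 55 mm tall, standing among the sleeves on the plywood board (310 x 220 mm, 9 mm thick, fixed, on the other side of the bench from the rail; a 14 mm thick hexagon nut, 35 mm wide, lies on it too). The point is its centre, half-way up.

How it is judged:
By the outcome, as a careful person would: the job done as asked, in the order asked, and still so for the second after the job is handed in, with the robot touching nothing.
It also fails if it takes over 109 s, if anything falls off the work surface, if the arm or the gripper's body presses on something with over 40 N, if the wrist force passes 120 N, or if a joint passes its speed limit or range.

### The arm

A 6-joint arm with a two-finger parallel gripper is mounted at the origin on the work surface. World frame = base frame: x ahead of the robot, y to its left, z up, the work surface at z = 0. Lengths are in m, angles in rad, forces in N, time in s.
With the tool pointing down it reaches from about 0.325 to 0.775 m from the base axis. Payload 5.5 kg.
Tool frame: the origin (TCP) lies between the finger pads; the fingertips stand 8 mm ahead of it and the grasp point (between the pads) lies 11 mm behind it (tcp_to_tips is the distance from the TCP to the fingertips, in m); z points along the fingers, y is the direction in which the jaws open and shut (so a half turn about z gives the same grasp; the last joint's range is limited). The gripper opens to 88 mm and grips with 3 to 60 N. Pads are 20 mm wide; open, the fingers measure 115 mm over their backs; the gripper's body (75 mm by 178 mm) begins 61 mm behind the grasp point.
Start: joints at [-1.249, 0.091, 1.231, -0, 1.82, -0.057], TCP at [0.222, -0.557, 0.231] pointing down, gripper open.
Joint ranges: [-2.87, 2.87], [-0.86, 2.18], [0.17, 2.46], [-1.51, 4.65], [0.06, 2.69], [-2.65, 2.65]. Speed limits (rad/s): [2.57, 2.57, 3.01, 3.14, 3.14, 3.14].

### API

Orientations are given as a unit quaternion [w, x, y, z].
In Python, from bench import * gives the robot as it stands. Calls block until the motion is done:
- move_to(position, orientation): joint-space move of the TCP to a pose.
- move_l(position, speed=0.15, orientation=None): straight line of the TCP; orientation=None keeps the orientation; speed is the mean speed in m/s.
- movej(angles): joint-space move.
- gripper_open() and close(): open the fingers fully, or close them until they stop; the grip force is fixed at half the most.
- hold(seconds).
- inverse_kinematics(position, orientation): joint angles nearest the present ones, or None.
- state(): the state.
- get_image(name): name is "scene" or "top" or "wrist"; returns a dict with "frame" (384x512x3 uint8, blue, green, red), "depth" (384x512 float32, m along the optical axis (not along the pixel's ray), 0 where there is no reading), "camera_matrix" (3x3 intrinsics, pixels), "view" (4x4, takes a point from world to camera coordinates). Camera axes: x right, y up, looking along -z (the intrinsics and any distortion apply to the point x, -y, -z); pixel columns grow to the right and rows downward; lengths in m; the calibration is good to about 2 mm. A picture is of the moment at which its call begins.
A pose or a line that the arm cannot do raises IKError and nothing moves.
- job_done(): hands the job in, once; it reports no verdict.
The state is a dict: "time": time; "joint_pos": joint angles; "dq": joint speeds; "joint_torque": joint torques, N m; "ee_pos": TCP position; "ee_rot": TCP orientation; "ft_force": force on the tool from outside, world axes, zero at the start; "moment": the same for the moment, N m; "finger_gap": finger opening in m.
Only numpy, scipy, OpenCV 4.12 (cv2) and the standard library are available. Lean on these libraries where they do the work, as an engineer would, in place of code of your own. Each camera call takes 0.05 s, during which the arm holds its last target.

## Working session

There is one attempt and no reset: what is moved stays moved. The work goes in short steps, each a Python script; the robot and the scene stay as the last script left them, time stands still between calls to the robot, and variables do not carry over. Pictures are saved under pics/ and viewed, and the job is handed in when it is done.

```bash
mkdir -p pics; ls; cat > h.py <<'E'
from bench import *
import numpy as np, cv2
def snap(name,fn):
    d=get_image(name); cv2.imwrite('pics/'+fn+'.png',d['frame']); np.savez('pics/'+fn+'.npz',**d); return d
def ray(d,u,v):
    K=d['camera_matrix'];V=np.array(d['view']);R=V[:3,:3];t=V[:3,3]
    p=np.linalg.inv(K)@[u,v,1]; c=np.array([p[0],-p[1],-p[2]])
    return -R.T@t, R.T@c
def onplane(d,u,v,z):
    o,r=ray(d,u,v); return o+r*(z-o[2])/r[2]
E
python3 - <<'E'
from h import *
for n in ('scene','top','wrist'):
    d=snap(n,n+'0'); print(n,d['camera_matrix'].round(1).tolist(),np.round(d['view'],3).tolist(),d['depth'].min(),d['depth'].max(),[k for k in d])
print(state())
E
```

```text
pics
scene [[460.4, 0.0, 261.6], [0.0, 460.4, 196.7], [0.0, 0.0, 1.0]] [[-0.907, 0.42, 0.01, 0.503], [-0.357, -0.782, 0.511, 0.159], [0.222, 0.46, 0.86, -1.258], [0.0, 0.0, 0.0, 1.0]] 0.0 2.7586677 ['frame', 'depth', 'camera_matrix', 'view']
top [[413.7, 0.0, 253.4], [0.0, 413.7, 190.5], [0.0, 0.0, 1.0]] [[-0.002, -1.0, -0.002, 0.026], [0.99, -0.002, 0.138, -0.555], [-0.138, -0.002, 0.99, -0.974], [0.0, 0.0, 0.0, 1.0]] 0.0 1.9494927 ['frame', 'depth', 'camera_matrix', 'view']
wrist [[303.3, 0.0, 253.6], [0.0, 303.3, 198.8], [0.0, 0.0, 1.0]] [[0.37, -0.929, -0.0, -0.599], [0.885, 0.353, -0.305, 0.036], [0.283, 0.112, 0.952, -0.393], [0.0, 0.0, 0.0, 1.0]] 0.0 1.4834168 ['frame', 'depth', 'camera_matrix', 'view']
{'time': 0.15, 'joint_pos': array([-1.24867150e+00,  9.17153252e-02,  1.23165197e+00, -1.25970235e-05,
        1.81980996e+00, -5.67043829e-02]), 'dq': array([-1.33256344e-03, -5.25828794e-04, -4.84351202e-03,  3.81155727e-04,
       -7.60741392e-05,  1.04642566e-03]), 'joint_torque': array([ 9.20706334e-04, -4.47046316e+01, -4.06906772e+01,  6.98679546e-02,
        2.74423597e-02, -1.22750694e-04]), 'ee_pos': array([ 0.22181937, -0.55724514,  0.2297249 ]), 'ee_rot': array([-7.84525746e-04,  9.82114607e-01,  1.88282423e-01, -1.10889775e-04]), 'ft_force': array([-1.31983983, -0.60451734,  0.71592207]), 'moment': array([-0.03006201,  0.046555  , -0.05399236]), 'finger_gap': 0.08772489312104813}
```

View pics/top0.png

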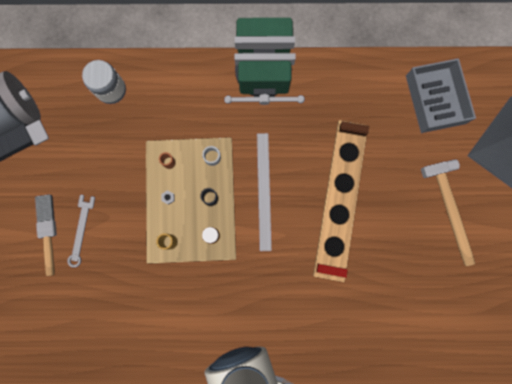

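View pics/scene0.png

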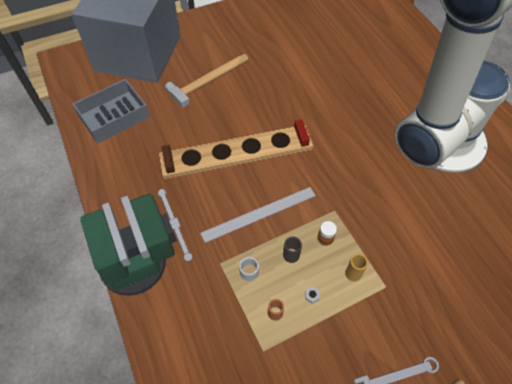

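View pics/wrist0.png

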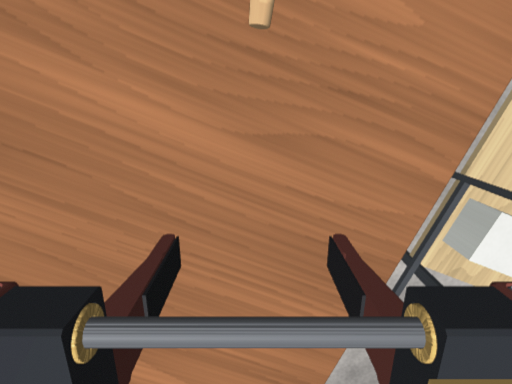

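The red stop is at the robot end of the rail (top view, about (332,271)), so pad1 gets the steel sleeve and pad4 the brass one. The sleeves in the top view are copper (168,160), steel (211,155), black (209,197) and brass (167,241). The jar is at (210,235) and the nut at (168,197).

```bash
python3 - <<'E'
import numpy as np,cv2
from h import onplane
d=dict(np.load('pics/top0.npz'))
for n,(u,v,z) in dict(steel=(211,155,.045),copper=(168,160,.057),black=(209,197,.069),brass=(167,241,.081),jar=(210,235,.064),nut=(168,197,.023),p1=(334,246,.021),p2=(339.5,214,.021),p3=(344,183,.021),p4=(349,152,.021),red=(332,271,.046),brown=(353,129,.046)).items():
    print(n,onplane(d,u,v,z).round(4))
V=d['view'];print('topcam',-V[:3,:3].T@V[:3,3])
V=np.load('pics/wrist0.npz')['view'];print('wristcam',-V[:3,:3].T@V[:3,3], 'look',-V[2,:3])
E
```

```text
steel [0.6424 0.1293 0.045 ]
copper [0.6275 0.2323 0.057 ]
black [0.5353 0.1302 0.069 ]
brass [0.4318 0.2245 0.081 ]
jar [0.4459 0.1273 0.064 ]
nut [0.5412 0.237  0.023 ]
p1 [ 0.4199 -0.1716  0.021 ]
p2 [ 0.4982 -0.1874  0.021 ]
p3 [ 0.5757 -0.201   0.021 ]
p4 [ 0.6548 -0.2161  0.021 ]
red [ 0.3613 -0.1604  0.046 ]
brown [ 0.7072 -0.2221  0.046 ]
topcam [0.41561025 0.02336953 1.04126142]
wristcam [ 0.30132563 -0.52533312  0.38502109] look [-0.28325219 -0.11238579 -0.95243773]
```

```bash
cat >> h.py <<'E'
def Q(a): return [0,np.cos(a/2),np.sin(a/2),0]
E
python3 - <<'E'
from h import *
for i,p in enumerate([(0.53,-0.27,.25),(0.53,-0.20,.25),(0.53,0.08,.27),(0.53,.14,.27)]):
    move_to(p,Q(np.pi/2)); hold(0.3); d=snap('wrist','w%d'%i); print(state()['time'],state()['joint_pos'].round(2))
E
python3 -c "
import cv2,numpy as np
a=[cv2.imread('pics/w%d.png'%i) for i in range(4)]
m=np.vstack([np.hstack(a[:2]),np.hstack(a[2:])]);cv2.imwrite('pics/m.png',cv2.resize(m,(800,600)))"
```

```text
2.0583 [-0.53  0.08  1.21  0.    1.85 -0.53]
2.7917 [-0.42  0.01  1.28 -0.    1.85 -0.42]
4.225 [ 0.08 -0.07  1.32 -0.    1.89  0.09]
4.925 [ 0.19 -0.04  1.29 -0.    1.89  0.2 ]
```

View pics/m.png

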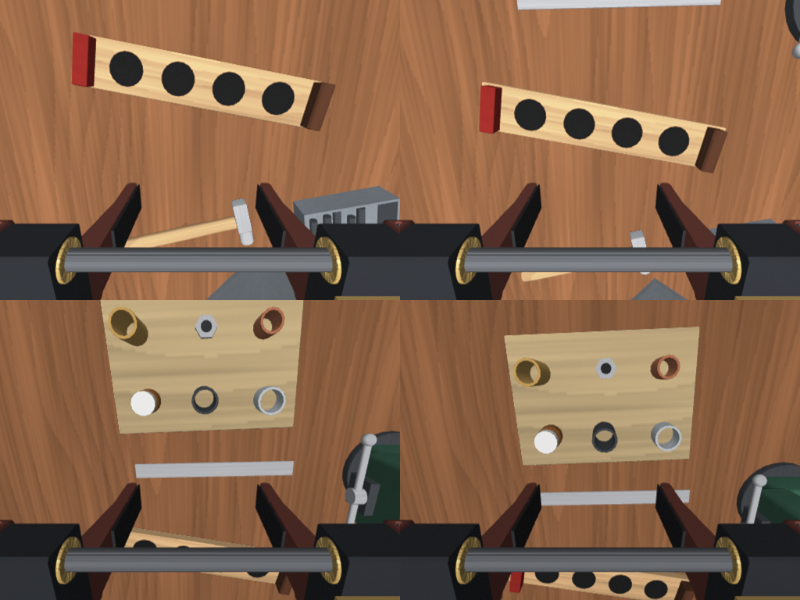

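Both rail views (top row) and both board views (bottom row) are clean: all four pads, the four sleeves, the jar and the nut are visible. I'll measure the pads first and enlarge the sleeves.

```bash
cat >> h.py <<'E'
def load(f): return dict(np.load('pics/'+f+'.npz'))
def tri(obs):
    A=np.zeros((3,3));b=np.zeros(3);L=[]
    for d,(u,v) in obs:
        o,r=ray(d,u,v);r=r/np.linalg.norm(r);P=np.eye(3)-np.outer(r,r);A+=P;b+=P@o;L.append((o,P))
    x=np.linalg.solve(A,b); return x,[round(1e3*float(np.linalg.norm(P@(x-o))),2) for o,P in L]
def blobs(m,lo,hi):
    n,l,s,c=cv2.connectedComponentsWithStats(m.astype(np.uint8))
    return [(c[i],s[i],l==i) for i in range(1,n) if lo<s[i][4]<hi]
E
python3 - <<'E'
from h import *
def pads(f,box,hi,lo):
    d=load(f);g=d['frame'].max(2);m=np.zeros_like(g,bool);x0,y0,x1,y1=box;m[y0:y1,x0:x1]=g[y0:y1,x0:x1]<62
    out=[]
    for c,s,mm in blobs(m,lo,hi):
        cs,_=cv2.findContours(mm.astype(np.uint8),0,cv2.CHAIN_APPROX_NONE); e=cv2.fitEllipse(cs[0]); out.append((e[0],np.round(e[1],1),s[4]))
    print(f,[(np.round(c,1).tolist(),w.tolist(),int(s)) for c,w,s in out]); return d,out
A,a=pads('w0',(100,30,400,160),4000,600)
B,b=pads('w1',(100,80,400,200),4000,600)
T,t=pads('top0',(310,135,370,262),800,100)
a.sort(key=lambda o:o[0][0]);b.sort(key=lambda o:o[0][0]);t.sort(key=lambda o:-o[0][1])
for i in range(4):
    x,r=tri([(A,a[i][0]),(B,b[i][0]),(T,t[i][0])])
    print(i+1,x.round(4),r,*[onplane(D,*o[i][0],.021).round(4)[:2] for D,o in((A,a),(B,b),(T,t))])
# depth check
    d=B;u,v=map(int,np.round(b[i][0]));z=d['depth'][v,u];p=np.linalg.inv(d['camera_matrix'])@[u,v,1]*z;V=d['view'];print('  depth',(V[:3,:3].T@(np.array([p[0],-p[1],-p[2]])-V[:3,3])).round(4))
big=[cv2.resize(load('w2')['frame'][0:150,130:400],None,fx=2.9,fy=2,interpolation=2),cv2.resize(load('w3')['frame'][60:210,130:400],None,fx=2.9,fy=2,interpolation=2)]
cv2.imwrite('pics/s.png',np.vstack(big))
E
```

```text
w0 [([161.2, 87.7], [39.4, 44.2], 1425), ([227.6, 100.7], [39.6, 42.0], 1363), ([292.4, 113.3], [39.1, 41.2], 1320), ([355.5, 125.6], [37.4, 41.6], 1278)]
w1 [([166.3, 146.6], [36.3, 39.8], 1188), ([229.1, 158.2], [36.7, 38.1], 1150), ([290.3, 169.4], [35.8, 37.6], 1106), ([350.1, 180.5], [34.4, 37.8], 1073)]
top0 [([348.7, 151.9], [16.5, 17.4], 251), ([343.9, 182.6], [16.8, 17.4], 254), ([338.9, 214.1], [17.2, 17.8], 264), ([333.9, 246.1], [17.4, 18.3], 275)]
1 [ 0.4203 -0.1705  0.0191] [0.83, 0.54, 1.36] [ 0.4212 -0.1698] [ 0.4212 -0.1698] [ 0.4197 -0.1713]
  depth [ 0.4214 -0.17    0.023 ]
2 [ 0.4992 -0.1853  0.0188] [0.87, 0.66, 1.48] [ 0.4998 -0.1846] [ 0.5    -0.1846] [ 0.498 -0.186]
  depth [ 0.5    -0.184   0.0229]
3 [ 0.5777 -0.1995  0.0228] [0.58, 0.87, 1.43] [ 0.5785 -0.1993] [ 0.5786 -0.1993] [ 0.5768 -0.2006]
  depth [ 0.5781 -0.1985  0.022 ]
4 [ 0.6542 -0.2131  0.0287] [0.57, 1.05, 1.04] [ 0.6571 -0.2141] [ 0.6573 -0.2141] [ 0.6551 -0.2153]
  depth [ 0.657  -0.2146  0.0217]
```

View pics/s.png

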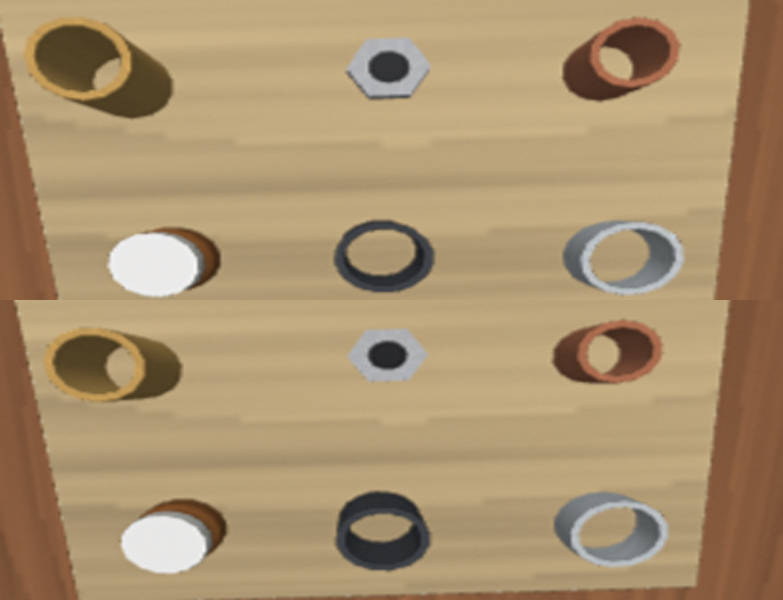

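```bash
python3 - <<'E'
from h import *
for f,y0 in(('w2',0),('w3',60)):
    hsv=cv2.cvtColor(load(f)['frame'],cv2.COLOR_BGR2HSV)
    W={'w2':dict(brass=(157,29),cop=(349,28),black=(262,128),steel=(345,129)),'w3':dict(brass=(162,92),cop=(344,86),black=(262,174),steel=(340,176))}[f]
    for n,(u,v) in W.items():
        print(f,n); print(' '.join('%d,%d,%d'%tuple(p) for p in hsv[v,u-30:u+30:1]))
E
```

```text
w2 brass
12,139,130 12,143,127 12,139,127 12,140,126 12,140,126 15,108,137 19,87,182 19,85,188 19,85,188 19,84,188 19,86,186 19,112,192 19,136,197 19,140,200 19,139,184 19,145,104 19,141,83 19,140,84 20,140,82 20,143,82 20,141,83 19,138,83 19,140,82 19,143,82 20,140,80 20,143,82 19,138,83 19,138,83 19,140,82 19,140,82 19,142,81 20,137,80 19,142,81 20,139,79 19,139,81 19,139,81 19,140,80 19,142,79 19,142,79 20,142,77 19,137,80 19,126,89 20,105,119 19,89,152 19,111,140 19,138,192 19,141,196 19,140,190 19,140,109 20,141,83 19,141,85 19,138,89 19,144,94 20,143,98 19,138,105 19,118,128 19,98,162 19,89,183 19,85,185 19,85,185
w2 cop
19,86,192 19,86,192 19,86,192 19,86,193 19,87,194 19,87,194 18,91,177 14,111,119 10,137,93 10,136,92 11,136,90 10,132,89 10,136,88 10,139,88 10,135,119 10,139,169 9,137,173 12,122,178 18,89,193 19,85,194 19,87,194 19,87,194 19,87,194 19,85,194 19,85,195 19,85,196 19,87,194 17,94,146 12,122,90 10,139,79 10,135,81 10,135,81 9,135,81 10,134,82 10,132,83 10,141,83 10,140,84 10,137,84 10,135,85 10,140,84 10,135,85 10,139,112 10,137,167 10,136,174 12,121,183 19,88,19
[... 3114 characters left out ...]
19,86,166 19,88,166 19,88,166 19,86,166 19,86,166 19,87,168 19,86,167 19,86,166 19,88,166
w3 steel
19,87,167 19,87,168 19,87,167 19,87,167 19,87,168 19,87,168 19,87,168 19,87,168 19,86,169 19,86,170 19,87,167 20,57,129 105,5,94 105,17,92 102,14,93 102,13,96 107,15,120 101,11,185 105,11,192 23,23,177 19,75,169 19,87,168 19,86,170 19,88,169 19,86,170 19,86,170 19,87,170 19,87,170 19,86,171 19,86,171 19,88,171 19,87,170 19,86,171 20,87,170 19,87,170 19,87,172 19,86,172 20,72,162 30,4,123 101,18,115 100,14,108 95,15,104 100,15,102 100,15,99 96,13,96 98,11,92 98,11,92 100,12,131 103,12,189 99,9,192 19,49,177 19,84,174 19,86,174 19,85,174 19,86,174 19,86,174 19,86,175 19,85,174 19,86,174 19,87,175
```

```bash
cat >> h.py <<'E'
def rim(d,n,uv,r=34):
    hsv=cv2.cvtColor(d['frame'],cv2.COLOR_BGR2HSV).astype(int);H,S,V=hsv[...,0],hsv[...,1],hsv[...,2]
    m={'brass':(S>115)&(V>150)&(H>=16),'copper':(S>105)&(V>130)&(H<=15),'steel':(S<50)&(V>145),'black':(V>50)&(V<110)&(S<66)}[n]
    w=np.zeros(m.shape,bool);u,v=map(int,uv);w[max(0,v-r):v+r,max(0,u-r):u+r]=1;m=m&w
    c=max(blobs(m,40,9999),key=lambda b:b[1][4])
    cs,_=cv2.findContours(c[2].astype(np.uint8),cv2.RETR_EXTERNAL,cv2.CHAIN_APPROX_NONE)
    e=cv2.fitEllipse(cv2.convexHull(cs[0]).astype(np.float32)) 
    return e,c[2]
E
python3 - <<'E'
from h import *
W={'w2':dict(brass=(157,29),copper=(349,28),black=(262,128),steel=(345,129)),'w3':dict(brass=(162,92),copper=(344,86),black=(262,174),steel=(340,176))}
TZ=dict(brass=.081,copper=.057,black=.069,steel=.045)
A,B,T=load('w2'),load('w3'),load('top0')
vis=[]
E={}
for f,D in(('w2',A),('w3',B)):
    im=cv2.resize(D['frame'],None,fx=3,fy=3)
    for n,uv in W[f].items():
        e,m=rim(D,n,uv); E[f,n]=e
        cv2.ellipse(im,((e[0][0]*3+1,e[0][1]*3+1),(e[1][0]*3,e[1][1]*3),e[2]),(0,0,255),1)
    y=0 if f=='w2' else 60
    vis.append(cv2.resize(im[y*3:y*3+450,390:1200],(780,300)))
cv2.imwrite('pics/r.png',np.vstack(vis))
for n in TZ:
    x,r=tri([(A,E['w2',n][0]),(B,E['w3',n][0])])
    print(n,x.round(4),r,*[onplane(D,*E[f,n][0],TZ[n]).round(4)[:2] for f,D in(('w2',A),('w3',B))],np.round(E['w2',n][1],1))
    for f,D in(('w2',A),('w3',B)):   # rim height by depth
        e,m=rim(D,n,W[f][n]); v,u=np.nonzero(cv2.erode(m.astype(np.uint8),np.ones((2,2)))); z=D['depth'][v,u];k=z>0
        p=np.linalg.inv(D['camera_matrix'])@np.vstack([u,v,np.ones_like(u)])*z;V=D['view'];w=V[:3,:3].T@(np.array([p[0],-p[1],-p[2]])-V[:3,3:4]);print('   depth rim z',np.median(w[2][k]).round(4))
E
```

```text
brass [0.4337 0.2342 0.0813] [0.03, 0.03] [0.4335 0.2343] [0.4336 0.2342] [36.  41.4]
   depth rim z 0.082
   depth rim z 0.082
copper [0.6338 0.2418 0.0578] [0.01, 0.01] [0.634  0.2419] [0.634  0.2418] [30.6 34.8]
   depth rim z 0.0582
   depth rim z 0.0582
black [0.5416 0.1333 0.0453] [0.21, 0.21] [0.5412 0.1353] [0.5408 0.139 ] [33.9 35.5]
   depth rim z 0.0701
   depth rim z 0.0702
steel [0.6461 0.1327 0.0478] [0.09, 0.09] [0.6468 0.1325] [0.647 0.132] [34.6 38. ]
   depth rim z 0.0461
   depth rim z 0.0462
```

View pics/r.png

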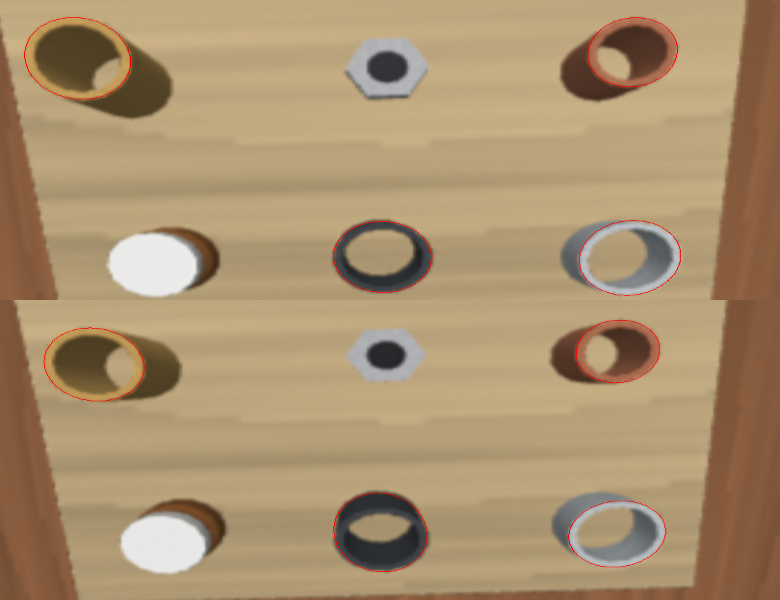

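```bash
cat >> h.py <<'E'
A0=np.arctan2(-.2141+.1698,.6571-.4212)
def pick(x,y,z):
    move_to((x,y,.20),Q(A0)); move_l((x,y,z+.05),.3); move_l((x,y,z),.08); hold(.1); close(); hold(.2)
    s=state(); print('gap',round(s['finger_gap'],4),s['ee_pos'].round(4),s['ft_force'].round(1))
    move_l((x,y,.20),.2); s=state(); print('gap',round(s['finger_gap'],4),'F',s['ft_force'].round(1),'t',s['time'])
def place(x,y,z,rel=True):
    move_to((x,y,.20),Q(A0)); move_l((x,y,z+.03),.25); move_l((x,y,z),.05); hold(.3)
    s=state(); print('at',s['ee_pos'].round(4),'F',s['ft_force'].round(1))
    if rel: gripper_open(); hold(.2); move_l((x,y,z+.06),.12); move_l((x,y,.22),.3); print('t',state()['time'])
E
python3 - <<'E'
from h import *
print(np.degrees(A0))
for f,uv in(('w2',(262,128)),('w3',(262,174))):
    D=load(f);g=D['frame'].max(2).astype(int); u,v=uv; print(f)
    for r in range(v-26,v+22): print(r,g[r,u-2:u+3])
E
python3 - <<'E'
from h import *
pick(.6468,.1323,.021)
E
```

```text
-10.635785431454025
w2
102 [191 191 190 190 190]
103 [189 189 189 190 189]
104 [188 189 190 189 189]
105 [189 189 190 190 190]
106 [190 190 191 189 189]
107 [191 191 191 192 191]
108 [192 192 192 192 192]
109 [170 170 169 170 172]
110 [105 107 105 105 107]
111 [66 65 65 64 61]
112 [72 72 71 71 70]
113 [73 72 72 72 74]
114 [87 90 89 90 91]
115 [166 166 166 166 167]
116 [192 191 192 190 191]
117 [188 188 188 188 187]
118 [183 182 183 183 182]
119 [177 177 178 178 177]
120 [174 174 174 174 173]
121 [173 172 173 174 173]
122 [173 173 173 173 173]
123 [173 173 173 174 173]
124 [173 172 173 173 173]
125 [171 171 171 170 170]
126 [168 169 169 169 168]
127 [168 168 168 169 169]
128 [169 169 169 170 170]
129 [170 170 169 171 170]
130 [170 170 171 171 170]
131 [170 169 170 170 170]
132 [170 171 171 169 169]
133 [170 169 168 169 168]
134 [170 169 170 171 171]
135 [174 174 173 174 173]
136 [173 173 174 171 143]
137 [116 118 123 116  84]
138 [52 53 62 53 50]
139 [48 50 50 50 51]
140 [49 50 50 51 50]
141 [49 48 50 52 51]
142 [50 49 48 51 50]
143 [66 66 66 66 65]
144 [71 71 72 72 72]
145 [71 71 73 
[... 630 characters left out ...]
 168]
170 [165 165 165 165 166]
171 [165 165 165 165 165]
172 [165 165 164 166 166]
173 [166 166 166 167 167]
174 [167 167 166 167 167]
175 [167 167 166 167 166]
176 [166 165 166 166 165]
177 [166 166 167 167 166]
178 [168 168 168 169 169]
179 [168 170 171 170 168]
180 [122 133 135 124 114]
181 [63 76 76 64 52]
182 [48 48 48 48 47]
183 [48 48 47 49 49]
184 [48 49 49 48 50]
185 [49 48 48 49 49]
186 [47 48 49 48 49]
187 [49 48 50 48 49]
188 [49 49 48 49 51]
189 [49 49 49 48 50]
190 [48 49 49 50 51]
191 [49 49 50 49 50]
192 [60 61 60 61 60]
193 [68 69 69 68 69]
194 [75 74 76 70 71]
195 [157 158 156 127 125]
gap 0.043 [0.6468 0.1321 0.021 ] [-0.  -1.8  0.1]
gap 0.0433 F [ 0.4  0.5 -2.5] t 9.8917
```

```bash
python3 - <<'E'
from h import *
place(.4212,-.1698,.034)
move_to((.50,-.24,.25),Q(np.pi/2)); hold(.2); snap('wrist','w4'); snap('top','top1'); print(state()['time'])
A,B=load('w2'),load('w3');o=[]
for D,uv in((A,(262,128)),(B,(262,174))):
    hsv=cv2.cvtColor(D['frame'],cv2.COLOR_BGR2HSV).astype(int);m=(hsv[...,2]>57)&(hsv[...,2]<100)&(hsv[...,1]<45)
    w=np.zeros_like(m);u,v=uv;w[v-26:v+26,u-26:u+26]=1
    if D is B: w[:163]=0
    ys,xs=np.nonzero(m&w); 
    h=cv2.convexHull(np.c_[xs,ys].astype(np.int32)); e=cv2.fitEllipse(h.astype(np.float32)); o.append(e[0]); print(e, onplane(D,*e[0],.069))
print(tri([(A,o[0]),(B,o[1])]))
d=load('w4');cv2.imwrite('pics/v4.png',cv2.resize(d['frame'][60:240,100:420],(800,450)))
E
```

```text
at [ 0.4213 -0.1699  0.0341] F [-0.7 -1.1 -1.3]
t 15.2917
17.1833
((261.8514404296875, 128.05532836914062), (33.425933837890625, 34.94151306152344), 173.4744110107422) [0.54107216 0.13514202 0.069     ]
((261.3951721191406, 178.6091766357422), (31.272003173828125, 32.48120880126953), 110.82532501220703) [0.54100883 0.13541778 0.069     ]
(array([0.54108617, 0.13500627, 0.06735566]), [0.03, 0.03])
```

View pics/v4.png

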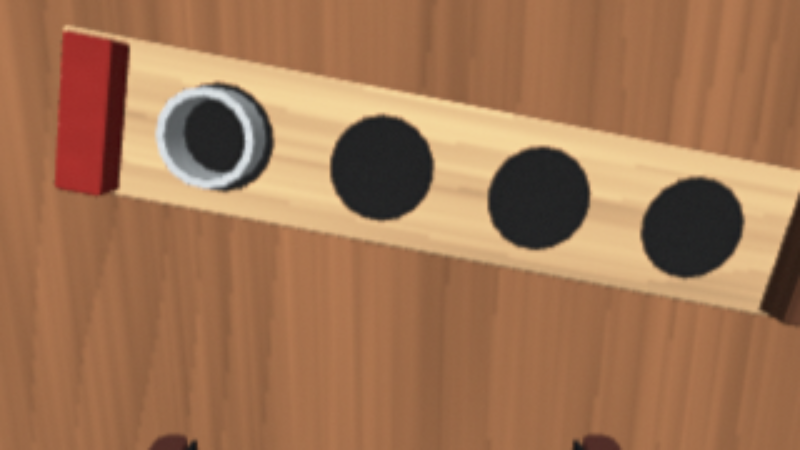

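```bash
cat >> h.py <<'E'
def padcent(d,box,thr=62,lo=600,hi=4000):
    g=d['frame'].max(2);m=np.zeros_like(g,bool);x0,y0,x1,y1=box;m[y0:y1,x0:x1]=g[y0:y1,x0:x1]<thr;o=[]
    for c,s,mm in blobs(m,lo,hi):
        cs,_=cv2.findContours(mm.astype(np.uint8),0,cv2.CHAIN_APPROX_NONE); e=cv2.fitEllipse(cs[0]); o.append(onplane(d,*e[0],.021))
    return sorted(o,key=lambda p:p[0])
E
python3 - <<'E'
from h import *
d=load('w4'); e,m=rim(d,'steel',(184,115)); print(e,onplane(d,*e[0],.057).round(4))
p=padcent(d,(220,80,420,190)); print(np.round(p,4)); print('pad1 extrap',(2*p[0]-p[1]).round(4))
t=load('top1'); e,m=rim(t,'steel',(334,244),12); print(e,onplane(t,*e[0],.057).round(4)); print(state()['ee_pos'])
E
```

```text
((181.47552490234375, 114.49971008300781), (38.35176467895508, 41.52717208862305), 154.55255126953125) [ 0.4214 -0.1685  0.057 ]
[[ 0.4998 -0.1845  0.021 ]
 [ 0.5784 -0.1993  0.021 ]
 [ 0.6572 -0.2141  0.021 ]]
pad1 extrap [ 0.4212 -0.1697  0.021 ]
((336.38934326171875, 246.03260803222656), (17.72627830505371, 18.116004943847656), 141.65948486328125) [ 0.4197 -0.1703  0.057 ]
[ 0.49996116 -0.23993228  0.2500971 ]
```

Steel stands on pad1 within about 1.2 mm. Both cameras put it about 1 mm too far in +y, so I'll correct the remaining placements by that amount.

```bash
python3 - <<'E'
from h import *
pick(.6339,.2418,.026); place(.4997,-.1857,.039)
E
python3 - <<'E'
from h import *
pick(.5410,.1352,.030)
snap('top','t2')
place(.5783,-.2004,.043)
E
```

```text
gap 0.0343 [0.6339 0.2417 0.026 ] [-0.5 -0.5 -0.3]
gap 0.0341 F [ 0.4 -0.7 -2.3] t 22.9167
at [ 0.4998 -0.1857  0.0391] F [ 0.5 -0.5 -2.1]
t 28.6333
gap 0.0395 [0.541 0.135 0.03 ] [ 0.7 -0.9  0.3]
gap 0.0399 F [-0.3 -0.3 -2.4] t 33.2917
at [ 0.5784 -0.2004  0.0431] F [-0.   0.2 -1. ]
t 38.5917
```

```bash
python3 - <<'E'
from h import *
pick(.4336,.2342,.038); place(.6570,-.2152,.051)
move_to((.50,-.26,.25),Q(np.pi/2)); hold(.2); d=snap('wrist','w5')
move_to((.50,-.20,.25),Q(np.pi/2)); hold(.2); snap('wrist','w6'); snap('top','top2'); snap('scene','sc2'); print(state()['time'])
cv2.imwrite('pics/v5.png',np.vstack([cv2.resize(load('w5')['frame'][40:220,100:440],(790,300)),cv2.resize(load('w6')['frame'][90:250,100:440],(790,300))]))
E
```

```text
gap 0.0373 [0.4336 0.234  0.038 ] [-0.  -2.1  1.5]
gap 0.0371 F [-0.3 -0.4 -1.6] t 43.6583
at [ 0.6571 -0.2152  0.051 ] F [ 0.4  0.8 -2.3]
t 49.4333
52.0667
```

View pics/v5.png

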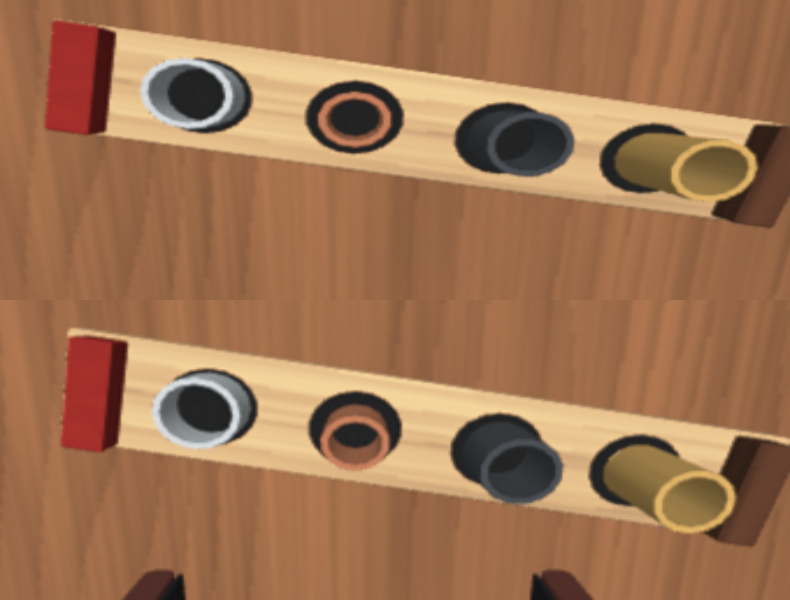

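View pics/sc2.png

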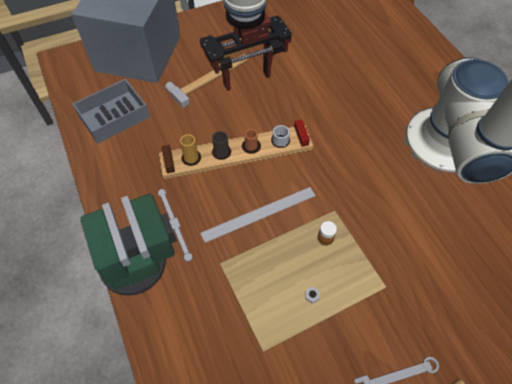

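The scene view shows all four upright on the rail in the right order, and the jar still at pixel (328,231). Next I'll measure how well each one is centred.

```bash
python3 - <<'E'
from h import *
P=dict(steel=(.4212,-.1698,.057),copper=(.4999,-.1846,.069),black=(.5785,-.1993,.081),brass=(.6572,-.2141,.093))
K=lambda d,p:(lambda c:(d['camera_matrix']@[c[0],-c[1],-c[2]])/-c[2])(d['view'][:3,:3]@p+d['view'][:3,3])
A,B=load('w5'),load('w6')
for n,p in P.items():
    o=[]
    for D in(A,B):
        g=K(D,np.array(p))[:2]
        if n=='black':
            hsv=cv2.cvtColor(D['frame'],cv2.COLOR_BGR2HSV).astype(int);m=(hsv[...,2]>58)&(hsv[...,2]<105)&(hsv[...,1]<60);w=np.zeros_like(m);u,v=map(int,g);w[v-22:v+22,u-24:u+24]=1
            bl=max(blobs(m&w,30,9999),key=lambda b:b[1][4])[2];ys,xs=np.nonzero(bl);e=cv2.fitEllipse(cv2.convexHull(np.c_[xs,ys].astype(np.int32)).astype(np.float32))
        else: e,_=rim(D,n,g)
        o.append((D,e[0])); 
    x,r=tri(o); print(n,'tri',x.round(4),r,'offset mm',[(1e3*(onplane(D,*c,p[2])-p)[:2]).round(1).tolist() for D,c in o])
a,b=load('top0')['frame'].astype(int),load('top2')['frame'].astype(int);print('jar change',abs(a-b)[222:248,197:223].max())
s=state();print(s['ft_force'].round(1),s['time'],s['finger_gap'])
E
```

```text
steel tri [ 0.4205 -0.1683  0.0519] [0.3, 0.3] offset mm [[0.2, 1.4], [0.8, 2.3]]
copper tri [ 0.5153 -0.1594  0.3259] [22.71, 22.71] offset mm [[0.1, 0.0], [122.6, -42.7]]
black tri [ 0.5792 -0.1989  0.0665] [0.96, 0.96] offset mm [[-1.7, 1.4], [-3.6, 4.1]]
brass tri [ 0.6554 -0.2131  0.0735] [1.41, 1.41] offset mm [[-9.4, 3.1], [-12.3, 7.0]]
jar change 8
[ 0.  -0.1 -0.8] 52.0667 0.0877251226817803
```

The jar has not moved. The brass, black and copper fits caught side walls, because the masks were too loose in these oblique views. I'll tighten them, keeping only the bright rim and checking the fit by eye.

```bash
python3 - <<'E'
from h import *
P=dict(steel=(.4212,-.1698,.057),copper=(.4999,-.1846,.069),black=(.5785,-.1993,.081),brass=(.6572,-.2141,.093))
K=lambda d,p:(lambda c:(d['camera_matrix']@[c[0],-c[1],-c[2]])/-c[2])(d['view'][:3,:3]@p+d['view'][:3,3])
T={'steel':lambda H,S,V:(S<60)&(V>165),'copper':lambda H,S,V:(H<=11)&(S>105)&(V>155),'black':lambda H,S,V:(V>66)&(V<100)&(S<60),'brass':lambda H,S,V:(V>185)&(S>110)&(H>15)}
vis=[];O={n:[] for n in P}
for f,y in(('w5',40),('w6',90)):
    D=load(f);hsv=cv2.cvtColor(D['frame'],cv2.COLOR_BGR2HSV).astype(int);H,S,V=(hsv[...,i] for i in range(3))
    im=cv2.resize(D['frame'],None,fx=3,fy=3)
    for n,p in P.items():
        u,v=map(int,K(D,np.array(p))[:2]);w=np.zeros(V.shape,bool);w[v-23:v+23,u-23:u+23]=1
        m=max(blobs(T[n](H,S,V)&w,20,9999),key=lambda b:b[1][4])[2]
        ys,xs=np.nonzero(m);e=cv2.fitEllipse(cv2.convexHull(np.c_[xs,ys].astype(np.int32)).astype(np.float32));O[n].append((D,e[0]))
        cv2.ellipse(im,((e[0][0]*3+1,e[0][1]*3+1),(e[1][0]*3,e[1][1]*3),e[2]),(0,0,255),1)
    vis.append(cv2.resize(im[y*3:y*3+480,300:1320],(790,300)))
    if f=='w5':
        for n,uv in(('brass',(405,142)),('black',(325,122))):
            u,v=map(int,K(D,np.array(P[n]))[:2]);print(n,[V[r,u] for r in range(v-20,v+22)],[S[r,u] for r in range(v-20,v+22)])
for n,p in P.items():
    x,r=tri(O[n]); print(n,'tri',x.round(4),r,'offset mm',[(1e3*(onplane(D,*c,p[2])-p)[:2]).round(1).tolist() for D,c in O[n]])
cv2.imwrite('pics/v6.png',np.vstack(vis))
E
```

```text
brass [np.int64(226), np.int64(180), np.int64(200), np.int64(222), np.int64(222), np.int64(186), np.int64(127), np.int64(96), np.int64(97), np.int64(101), np.int64(103), np.int64(103), np.int64(105), np.int64(105), np.int64(106), np.int64(106), np.int64(112), np.int64(115), np.int64(115), np.int64(116), np.int64(120), np.int64(122), np.int64(127), np.int64(131), np.int64(134), np.int64(137), np.int64(140), np.int64(144), np.int64(146), np.int64(147), np.int64(149), np.int64(149), np.int64(150), np.int64(152), np.int64(154), np.int64(201), np.int64(223), np.int64(224), np.int64(220), np.int64(216), np.int64(217), np.int64(214)] [np.int64(104), np.int64(120), np.int64(138), np.int64(137), np.int64(138), np.int64(138), np.int64(139), np.int64(138), np.int64(137), np.int64(136), np.int64(139), np.int64(136), np.int64(138), np.int64(141), np.int64(137), np.int64(137), np.int64(137), np.int64(137), np.int64(137), np.int64(136), np.int64(136), np.int64(138), np.int64(137), np.int64(136), np.int64(135), np.int64(138), np.int64(137), np.int64(136), np.int64(138), np.int64(137), np.int64(137),
[... 983 characters left out ...]
), np.int64(7), np.int64(0), np.int64(15), np.int64(7), np.int64(7), np.int64(7), np.int64(7), np.int64(14), np.int64(12), np.int64(20), np.int64(27), np.int64(23), np.int64(27), np.int64(27), np.int64(26), np.int64(26), np.int64(30), np.int64(30), np.int64(31), np.int64(26), np.int64(27), np.int64(30), np.int64(28), np.int64(50), np.int64(100), np.int64(103)]
steel tri [ 0.4213 -0.1685  0.0576] [0.0, 0.0] offset mm [[0.0, 1.3], [-0.0, 1.2]]
copper tri [ 0.4998 -0.1845  0.0685] [0.03, 0.03] offset mm [[-0.0, 0.1], [-0.1, 0.2]]
black tri [ 0.5789 -0.1992  0.0795] [0.06, 0.06] offset mm [[0.0, 0.2], [0.1, 0.5]]
brass tri [ 0.6573 -0.2139  0.0933] [0.04, 0.04] offset mm [[0.3, 0.1], [0.4, 0.1]]
```

View pics/v6.png

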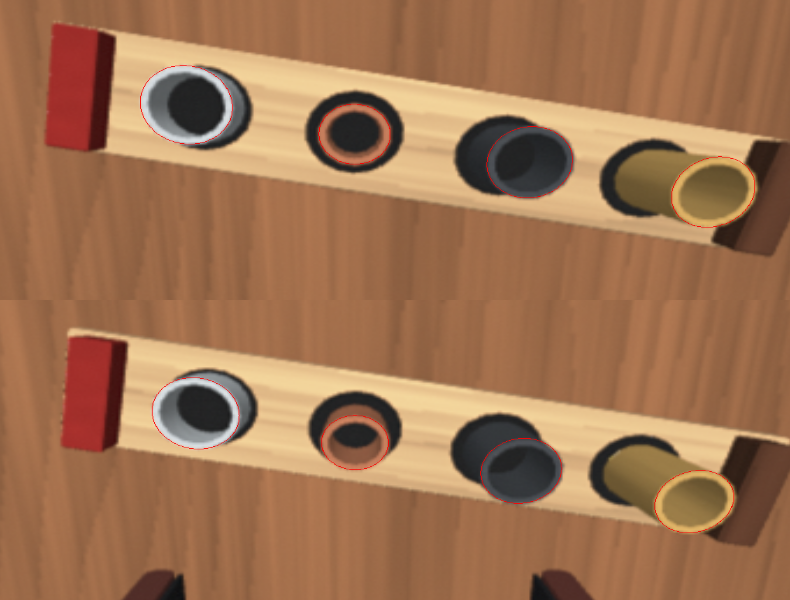

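All four rims fit cleanly now. Each is within 1.3 mm of its pad centre and at the right height, and the gripper is clear. Handing in.

```bash
python3 -c "
from h import *
job_done(); print(state()['time'])"
```

```text
the job is handed in; nothing more can be done
the job is handed in; nothing more can be done
```

All four sleeves stand upright on the rail pads in order of height, and I've handed the job in. From the red stop outwards they are steel on pad1, copper on pad2, black on pad3 and brass on pad4. The clock read about 52 s at the last check before hand-in, against the 109 s limit.

- **Centring:** in two wrist views, copper, black and brass are within about 0.5 mm of their pad centres. Steel is about 1.3 mm off, across the row. It went down first, before I corrected the others for that offset, and I left it there.
- **Height and tilt:** the triangulated rim heights came within 1.5 mm of what upright sleeves on the pads should give.
- **Jar and gripper:** the jar looks unchanged in the top view before and after. The gripper was open and clear of everything, with about 1 N or less at the wrist.

**Checks that failed or disagreed:**
- My first fit of the placed sleeves was wrong for copper, black and brass because it picked up side walls. Tighter colour masks fixed it.
- The first black-rim fit on the board was also bad and was redone before grasping.
- The wrist and top cameras differ by about 2 mm in absolute position, within the stated calibration. I centred on relative offsets, which the two cameras agreed on when checked on the steel sleeve.
- The pad heights I triangulated ranged from 19 to 29 mm, against 22 to 23 mm from depth and 21 mm in the text. I placed using 21 mm.

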